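# Push the desk clutter back to its places

### The arm

A 6-joint arm with a two-finger parallel gripper is mounted at the origin on the work surface. World frame = base frame: x ahead of the robot, y to its left, z up, the work surface at z = 0. Lengths are in m, angles in degrees, forces in N, time in s.
With the tool pointing down it reaches from about 0.275 to 0.775 m from the base axis. Payload 14.6 kg.
Tool frame: the origin (TCP) lies midway between the tips of the shut fingers; the grasp point (between the pads) lies 19 mm behind it; z points along the fingers, y is the line along which they close (so a half turn about z gives the same grasp; the last joint's range is limited). The gripper opens to 85 mm and grips with 20 to 120 N. Pads are 22 mm wide; open, the fingers measure 114 mm over their backs; the gripper's body (76 mm by 85 mm) begins 54 mm behind the grasp point. The pads swing forward as they close: fully open they stand 13 mm farther back than shut.
Start: joints at [63.638, 15.075, -2.767, 72.158, 0, 81.102], TCP at [0.158, 0.501, 0.231] pointing down, gripper open.
Joint ranges: [-151.79, 151.79], [-50.71, 97.33], [-67.44, 78.34], [-121.81, 120.89], [-77.56, 73.72], [-180, 180]. Speed limits (degrees/s): [108.29, 108.29, 147.25, 159.86, 180, 180].

### API

Orientations are given as [roll, pitch, yaw] about the fixed x, y, z axes, in that order (R = Rz(yaw) Ry(pitch) Rx(roll)).
In Python, from station import * gives the robot as it stands.
- The arm moves only by the shell command python3 -m handwheel 'ROWS' [OPENING] [FORCE]. ROWS is JSON, a list of rows, each a list of 6 numbers: the shift along the tool's x, y, z each as a share of 100 mm, from -1 to 1, then the turn, a rotation vector about the tool's x, y, z each as a share of 2 rad, from -1 to 1. A call has 1 to 20 rows; each row is the pose to reach, as a shift and turn from the pose commanded when the call began, along the tool's axes at that moment; what a row does not reach only later rows make up. A row lasts 1/10 s, in which the tool goes at most 50 mm and 8.59 degrees, less where a joint would pass 70% of its speed; a pose out of reach is approached as far as the arm can. A call with a number of a shift or a turn outside -1 to 1 is refused whole. A call with a gripper value outside its range is refused whole. OPENING is the closure, from -1 (fully open) to 1 (shut), set as the call begins (- or left out, the last holds). The fingers move at their own pace and stop on an object; FORCE is the grip in N (left out, the last holds). Time passes only in rows, so rows that repeat a pose let the fingers close. It gives the time, the measured TCP pose, the force, the opening and the grip force at its end, in the units of the state.
- state(): the state, without advancing time (a new reading comes with each control period).
- capture(name): name is "scene" or "top" or "wrist"; returns a dict with "image" (480x640x3 uint8, red, green, blue), "mtx" (3x3 intrinsics, pixels), "D" ([k1, k2, p1, p2, k3] as OpenCV has them; the pictures are not rectified), "eye" and "rotation" of the camera in the world; the wrist camera has in their place "T_tool_cam" (4x4, takes a point from camera to tool coordinates, whose origin is the TCP and whose axes are the flange's). Camera axes: x right, y up, looking along -z (the intrinsics and any distortion apply to the point x, -y, -z); pixel columns grow to the right and rows downward; lengths in m; the calibration is good to about 2 mm. A picture is of the moment at which its call begins: read the wrist's pose just before it. There is no depth.
- sign_off(): hands the job in; it is judged then, once.
The state is a dict: "time": time; "q": joint angles; "joint_velocities": joint speeds; "joint_torque": joint torques, N m; "tool_pos": TCP position; "tool_rot": TCP orientation; "force": force on the tool from outside, world axes, zero at the start; "torque": the same for the moment, N m; "finger_gap": finger opening in m; "finger_force": force on a finger pad.
Only numpy, scipy, OpenCV 4.12 (cv2) and the standard library are available. Lean on these libraries where they do the work, as an engineer would, in place of code of your own. Each camera call takes 0.05 s, during which the arm holds its last target. There are 200 camera calls.

### The job

Clear the middle of the desk for the laptop by pushing only: slide the orange ice cube tray across the desk until the whole of one long side rests flush against the long side of the grey three-tier stacking tray, and slide the snow globe over until all of its base stands on the round blue felt pad. Do not lift or tip either of them, and leave everything else where it stands.

Things in the scene. Friction and masses are not known exactly. Their poses are not given: they have to be found in the camera images.
- ice: orange silicone ice cube tray, empty, stiff enough not to bend, an open grid of 5 x 2 cells, 200 long (its x) x 110 wide (its y) x 32 mm high with flat upright sides, about 0.2 kg, loose on the desk. Origin: centre of its underside, z up.
- stack: grey plastic three-tier stacking tray standing on the robot's right, fixed to the desk, 340 long (its x) x 250 wide (its y) x 230 mm high. Its long side that looks to the robot's left, towards the ice cube tray, is the face at y = +125 mm in its frame: flat, upright and plain from the desk to 60 mm high, with the upper tiers in the same plane. Origin: centre of its underside, z up.
- globe: snow globe: round dark wooden base 94 mm in diameter and 28 mm high with an upright side, on it a glass ball 76 mm in diameter, 96 mm high in all, about 0.45 kg, loose on the desk. Origin: centre of its underside, z up.
- pad: round blue felt pad, 130 mm in diameter, let into the cork level with the desk top (no edge to catch on), on the robot's left; the base of a fixed chrome lamp (215 mm high) stands at least 80 mm beyond its edge, on the far left. Origin: its centre.
- mug: white mug, 80 mm in diameter, 95 mm high, loose; leave alone. Origin: centre of its underside.
- holder: blue ceramic cup 68 mm in diameter and 110 mm high with two white chopsticks standing in it, 230 mm high in all; leave alone. Origin: centre of its underside.
- clock: small white alarm clock, 50 x 100 x 76 mm high, loose; leave alone. Origin: centre of its underside.
- glue: yellow and red glue stick standing upright, 29 mm in diameter, 90 mm high, loose; leave alone. Origin: centre of its underside.
- eraser: white eraser lying flat, 45 x 20 x 12 mm, loose; leave alone. Origin: centre of its underside.

How it is judged:
By the outcome, as a careful person would: the job done as asked, in the order asked, and still so for the second after the job is handed in, with the robot touching nothing.
It also fails if it takes over 56 s, if anything falls off the work surface, if the arm or the gripper's body presses on something with over 40 N, if the wrist force passes 120 N, or if a joint passes its speed limit or range.

## Working session

There is one attempt and no reset: what is moved stays moved. The work goes in short steps, Python scripts to look and compute and a shell command to move; the robot and the scene stay as the last step left them, time stands still between calls to the robot, and variables do not carry over. Pictures are saved under pics/ and viewed, at most 10 in all, crops included, and the job is handed in when it is done.

```bash
mkdir -p pics
cat > h.py <<'E'
from station import *
import numpy as np, cv2, json
def cap(n):
    c=capture(n); cv2.imwrite(f'pics/{n}_{state()["time"]:.2f}.png',cv2.cvtColor(c['image'],cv2.COLOR_RGB2BGR)); return c
def ray(c,uv,z):
    p=cv2.undistortPoints(np.array(uv,float).reshape(-1,1,2),np.array(c['mtx']),np.array(c['D'])).reshape(-1,2)
    d=np.c_[p[:,0],-p[:,1],-np.ones(len(p))]@np.array(c['rotation']).T
    e=np.array(c['eye']); return (e+d*((z-e[2])/d[:,2])[:,None])
E
python3 - <<'E'
from h import *
s=state();print(s)
for n in('top','scene'):
    c=cap(n);print(n,c['eye'],c['rotation'],c['mtx'])
E
ls pics
```

```text
{'time': 0.0, 'q': array([ 6.36355347e+01,  1.50989044e+01, -2.80492380e+00,  7.21577843e+01,
        2.58153263e-03,  8.11005890e+01]), 'joint_velocities': array([ 0.02374589,  0.00516901,  0.04362792,  0.12580088, -0.17745511,
        0.03413632]), 'joint_torque': array([ 7.53176155e-04, -6.37607574e+01,  3.84563220e+01,  1.38694601e-02,
        2.78768582e-06,  1.81810475e-05]), 'tool_pos': array([0.15744481, 0.50054411, 0.23081703]), 'tool_rot': array([-1.79939529e+02, -1.20819121e-02,  1.62534938e+02]), 'force': array([ 0.21403399,  0.39622868, -0.56901989]), 'torque': array([-0.00887814, -0.02682743,  0.00844343]), 'finger_force': 0.0, 'finger_gap': 0.08537144415788234}
top [ 0.53309569 -0.04042322  1.39991459] [  2.85532158  -0.43327182 -89.3303021 ] [[589.50263066   0.         317.15088083]
 [  0.         589.50263066 242.42276652]
 [  0.           0.           1.        ]]
scene [1.54780313 0.41876845 0.72496273] [ 56.60449901   1.02092069 115.22195934] [[592.52977081   0.         316.90449371]
 [  0.         592.52977081 245.44750267]
 [  0.           0.           1.        ]]
scene_0.10.png
top_0.05.png
```

View pics/top_0.05.png

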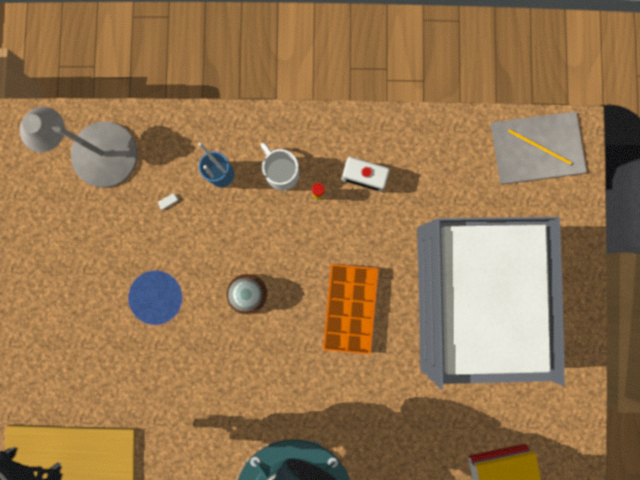

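View pics/scene_0.10.png

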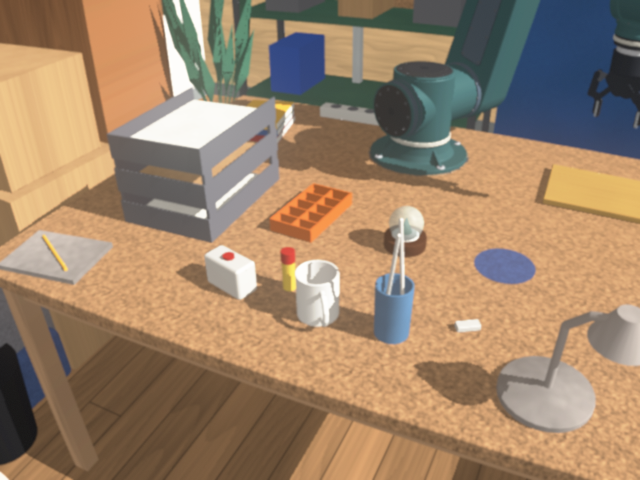

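```bash
python3 - <<'E'
import re
s=open('h.py').read()
s=s.replace("d=np.c_","from scipy.spatial.transform import Rotation as Ro; R=Ro.from_euler('xyz',c['rotation'],degrees=True).as_matrix(); d=np.c_").replace("@np.array(c['rotation']).T","@R.T")
s+='''
def mask(c,lo,hi,roi=None):
    h=cv2.cvtColor(c['image'],cv2.COLOR_RGB2HSV); m=cv2.inRange(h,lo,hi)
    if roi: k=np.zeros_like(m); x0,y0,x1,y1=roi; k[y0:y1,x0:x1]=255; m&=k
    return m
def big(m): return max(cv2.findContours(m,cv2.RETR_EXTERNAL,cv2.CHAIN_APPROX_NONE)[0],key=cv2.contourArea)
def ice(c):
    m=mask(c,(4,215,90),(14,255,255)); m=cv2.morphologyEx(m,cv2.MORPH_CLOSE,np.ones((9,9)))
    k=big(m); p=ray(c,k,.032)[:,:2].astype(np.float32)
    r=cv2.minAreaRect(p); return r,cv2.boxPoints(r),cv2.boundingRect(k)
def pad(c):
    k=big(mask(c,(105,130,60),(125,255,255),(100,240,220,350))); (u,v),_,_=cv2.fitEllipse(k); return ray(c,[(u,v)],0)[0],cv2.boundingRect(k)
'''
open('h.py','w').write(s)
E
python3 - <<'E'
from h import *
c=capture('top')
print(ice(c)); print(pad(c))
im=c['image']; 
a=cv2.resize(im[205:395,400:580],None,fx=3,fy=3,interpolation=cv2.INTER_CUBIC)
b=cv2.resize(im[260:340,210:300],None,fx=2.5,fy=2.5,interpolation=cv2.INTER_CUBIC)
o=np.zeros((570,790,3),np.uint8);o[:,:540]=a;o[:200,545:770]=b
d=cv2.resize(im[255:360,310:390],None,fx=3,fy=3);o[220:535,545:785]=d
cv2.imwrite('pics/crop1.png',o[...,::-1])
m=mask(c,(0,0,0),(179,255,75),(222,268,272,318)); k=big(m);print(cv2.minEnclosingCircle(k),cv2.boundingRect(k))
for n,uv,z in[('mug',(282,168),.095),('hold',(216,168),.11),('clock',(366,173),.076),('glue',(318,189),.09),('globe',(246,294),.03)]:print(n,ray(c,[uv],z)[0].round(3))
E
```

```text
(((0.4493168294429779, -0.12857729196548462), (0.10944043099880219, 0.19776827096939087), 85.1439208984375), array([[ 0.3461554 , -0.17473024],
       [ 0.5432138 , -0.19147193],
       [ 0.55247825, -0.08242434],
       [ 0.35541987, -0.06568265]], dtype=float32), (323, 265, 55, 89))
(array([0.46844263, 0.33390031, 0.        ]), (130, 272, 51, 51))
((256.5, 293.5), 16.507673263549805) (253, 277, 14, 34)
mug [0.764 0.031 0.095]
hold [0.759 0.176 0.11 ]
clock [ 0.758 -0.159  0.076]
glue [ 0.718 -0.05   0.09 ]
globe [0.48  0.114 0.03 ]
```

View pics/crop1.png

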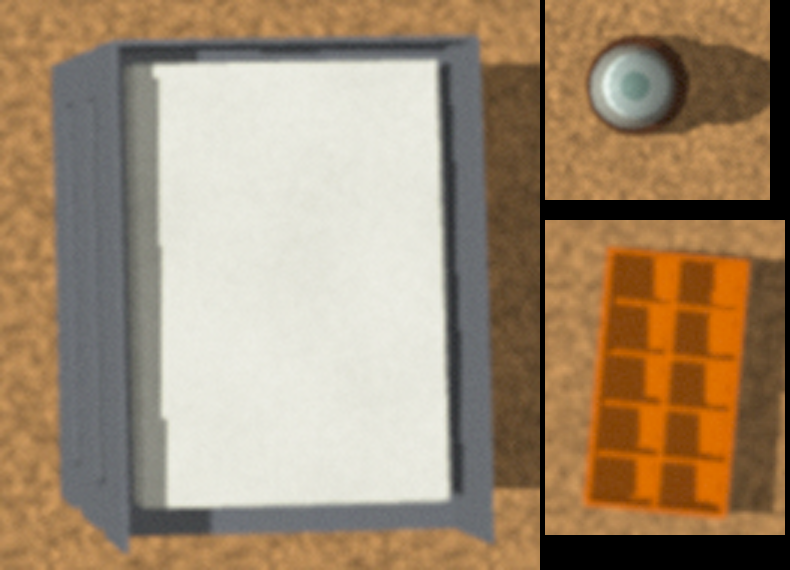

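```bash
cat >> h.py <<'E'
from scipy.spatial.transform import Rotation as Ro
def go(pos,rpy):
    s=state(); R=Ro.from_euler('xyz',s['tool_rot'],degrees=True); T=Ro.from_euler('xyz',rpy,degrees=True)
    d=R.inv().apply(np.array(pos)-s['tool_pos']); r=(R.inv()*T).as_rotvec()
    print('t',round(s['time'],2),'pos',s['tool_pos'].round(4),s['tool_rot'].round(2),'row',(d/.1).round(3),(r/2).round(4))
E
python3 - <<'E'
from h import *
c=capture('top')
b=ray(c,[(417.7,227),(421,371.7)],0);t=ray(c,[(439,218.3),(443.3,387.7)],.23)
print(b,t)
for p in(b,t):
    d=p[0]-p[1];print(np.degrees(np.arctan2(d[1],d[0])),np.linalg.norm(d))
print('globe',ray(c,[(246.8,294)],.028))
go((.45,-.02,.2),(180,0,90))
E
```

```text
[[ 0.64281647 -0.28990866  0.        ]
 [ 0.29965205 -0.2995689   0.        ]] [[ 0.64278866 -0.29170376  0.23      ]
 [ 0.30665269 -0.30164863  0.23      ]]
1.6124773197688165 0.3433003610001201
1.6946499293818955 0.33628305449211104
globe [[0.47980861 0.11189193 0.028     ]]
t 0.2 pos [0.1575 0.5006 0.231 ] [-1.7996e+02 -1.0000e-02  1.6254e+02] row [-4.353 -4.088  0.312] [-3.00e-04  2.00e-04  6.33e-01]
```

```bash
for i in 1 2 3 4; do :; done
python3 -m handwheel '[[-0.5,-0.5,0,0,0,0],[-1,-0.95,0,0,0,0],[-1,-0.95,0,0,0,0],[-1,-0.95,0,0,0,0]]' -1 40
python3 -m handwheel '[[-0.5,-0.5,0,0,0,0],[-1,-0.95,0,0,0,0],[-1,-0.95,0,0,0,0],[-1,-0.95,0,0,0,0]]'
python3 -m handwheel '[[-0.5,-0.5,0,0,0,0],[-1,-0.95,0,0,0,0],[-1,-0.95,0,0,0,0],[-1,-0.95,0,0,0,0]]'
python3 -m handwheel '[[-0.5,-0.5,0,0,0,0],[-1,-0.95,0,0,0,0],[-1,-0.95,0,0,0,0],[-1,-0.95,0,0,0,0]]'
python3 -c "
from h import *
go((.45,-.015,.10),(180,0,85.1))"
```

```text
time: 0.6
tool_pos: [0.2257, 0.3772, 0.2315]
tool_rot: [-180.0, 0.0, 162.3]
force: [-0.6, 0.2, 0.2]
finger_gap: 0.0853
finger_force: 0.0
time: 1.0
tool_pos: [0.2929, 0.257, 0.2314]
tool_rot: [-180.0, 0.0, 162.3]
force: [-0.5, 0.7, 0.5]
finger_gap: 0.0857
finger_force: 0.0
time: 1.4
tool_pos: [0.3601, 0.1366, 0.2312]
tool_rot: [-180.0, 0.0, 162.3]
force: [0.2, -0.0, 0.2]
finger_gap: 0.0853
finger_force: 0.0
time: 1.8
tool_pos: [0.4272, 0.0162, 0.2309]
tool_rot: [-180.0, 0.0, 162.4]
force: [0.2, -0.1, -0.4]
finger_gap: 0.0854
finger_force: 0.0
t 1.8 pos [0.4272 0.0162 0.2309] [-1.7998e+02  1.0000e-02  1.6237e+02] row [-0.312 -0.228  1.309] [-1.000e-04  2.000e-04  6.743e-01]
```

```bash
python3 -m handwheel '[[-0.31,-0.23,0,0,0,0.07],[-0.31,-0.23,0,0,0,0.14],[-0.31,-0.23,0,0,0,0.21],[-0.31,-0.23,0.2,0,0,0.28],[-0.31,-0.23,0.4,0,0,0.35],[-0.31,-0.23,0.6,0,0,0.42],[-0.31,-0.23,0.8,0,0,0.49],[-0.31,-0.23,1,0,0,0.56],[-0.31,-0.23,1,0,0,0.63],[-0.31,-0.23,1,0,0,0.674],[-0.31,-0.23,1,0,0,0.674]]'
python3 - <<'E'
from h import *
go((.4493-.065*.0847,-.1286+.065+.025,.0),(180,0,85.1))
c=cap('wrist')
print(c['T_tool_cam'])
E
ls pics
```

```text
time: 2.9
tool_pos: [0.4477, -0.0115, 0.1311]
tool_rot: [-180.0, -0.0, 85.3]
force: [-0.4, -0.5, -0.0]
finger_gap: 0.0855
finger_force: 0.0
t 2.9 pos [ 0.4477 -0.0115  0.1311] [-1.7997e+02 -2.0000e-02  8.5300e+01] row [-0.273 -0.016  1.311] [-0.0002 -0.0002  0.0017]
[[ 7.67913458e-04  9.50884138e-01  3.09546065e-01  7.97491227e-02]
 [ 9.99999465e-01 -9.44878645e-04  4.21769432e-04  4.76355822e-04]
 [ 6.93537330e-04  3.09545576e-01 -9.50884354e-01 -1.42474842e-01]
 [ 0.00000000e+00  0.00000000e+00  0.00000000e+00  1.00000000e+00]]
crop1.png
scene_0.10.png
top_0.05.png
wrist_2.95.png
```

```bash
python3 -m handwheel '[[0,0.09,0.3,0,0,0],[0,0.09,0.6,0,0,0],[0,0.09,0.9,0,0,0],[0,0.09,1,0,0,0]]'
python3 -m handwheel '[[0,0,0.2,0,0,0],[0,0,0.31,0,0,0],[0,0,0.31,0,0,0],[-0.1,0,0.31,0,0,0],[-0.2,0,0.31,0,0,0],[-0.3,0,0.31,0,0,0],[-0.35,0,0.31,0,0,0],[-0.40,0,0.31,0,0,0],[-0.45,0,0.31,0,0,0],[-0.5,0,0.31,0,0,0],[-0.53,0,0.31,0,0,0],[-0.56,0,0.31,0,0,0],[-0.59,0,0.31,0,0,0],[-0.62,0,0.31,0,0,0],[-0.65,0,0.31,0,0,0]]'
python3 - <<'E'
from h import *
c=cap('top');print(ice(c))
go((.455,-.17,.0),(180,0,91.65))
E
```

```text
time: 3.35
tool_pos: [0.4555, -0.0128, 0.0293]
tool_rot: [-179.8, -0.0, 85.5]
force: [-0.7, -0.4, 0.1]
finger_gap: 0.0852
finger_force: 0.0
time: 4.85
tool_pos: [0.4514, -0.0786, 0.0003]
tool_rot: [-180.0, -0.0, 85.3]
force: [0.3, 2.2, 1.2]
finger_gap: 0.0856
finger_force: 1.1
(((0.511009931564331, -0.15078125894069672), (0.10953114181756973, 0.07214689254760742), 84.03680419921875), array([[ 0.46944213, -0.20150283],
       [ 0.5411986 , -0.20899814],
       [ 0.55257773, -0.10005969],
       [ 0.48082125, -0.09256437]], dtype=float32), (338, 265, 48, 36))
t 4.9 pos [ 4.514e-01 -7.900e-02  3.000e-04] [1.80e+02 1.00e-02 8.53e+01] row [-0.904  0.11   0.003] [ 0.      0.0001 -0.0554]
```

```bash
python3 -m handwheel '[[-0.04,0,0,0,0,0],[-0.08,0,0,0,0,-0.003],[-0.12,0.01,0,0,0,-0.007],[-0.16,0.01,0,0,0,-0.011],[-0.2,0.02,0,0,0,-0.015],[-0.24,0.02,0,0,0,-0.019],[-0.28,0.02,0,0,0,-0.023],[-0.32,0.03,0,0,0,-0.027],[-0.36,0.03,0,0,0,-0.031],[-0.4,0.03,0,0,0,-0.035],[-0.44,0.04,0,0,0,-0.039],[-0.48,0.04,0,0,0,-0.043],[-0.52,0.04,0,0,0,-0.047],[-0.56,0.05,0,0,0,-0.051],[-0.6,0.05,0,0,0,-0.0555],[-0.64,0.05,0,0,0,-0.0555],[-0.68,0.05,0,0,0,-0.0555],[-0.72,0.06,0,0,0,-0.0555],[-0.76,0.06,0,0,0,-0.0555],[-0.79,0.06,0,0,0,-0.0555]]'
python3 - <<'E'
from h import *
c=cap('top');cv2.imwrite('pics/crop2.png',cv2.resize(c['image'][230:380,330:460],None,fx=4,fy=4)[...,::-1])
go((.455,-.1745,.0),(180,0,91.65))
E
```

```text
time: 6.9
tool_pos: [0.4509, -0.1581, 0.0003]
tool_rot: [180.0, 0.0, 91.7]
force: [-0.7, 1.8, 0.9]
finger_gap: 0.0856
finger_force: 0.8
t 6.95 pos [ 4.509e-01 -1.584e-01  3.000e-04] [1.800e+02 2.000e-02 9.164e+01] row [-0.162  0.036  0.003] [ 0.      0.0001 -0.0001]
```

View pics/crop2.png

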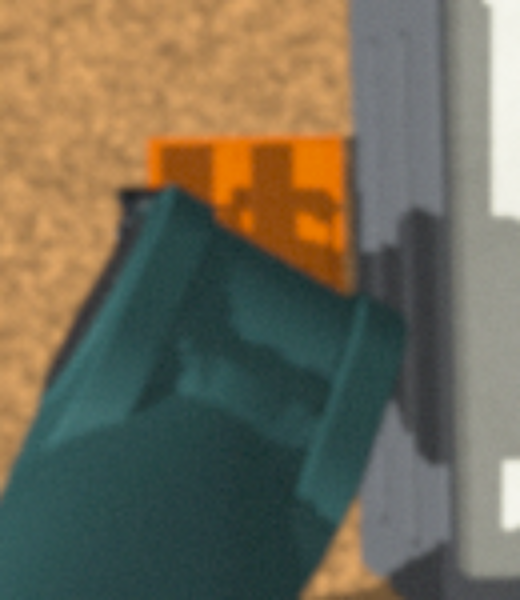

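```bash
python3 -m handwheel '[[-0.03,0,0,0,0,0],[-0.06,0,0,0,0,0],[-0.09,0,0,0,0,0],[-0.11,0,0,0,0,0],[-0.12,0,0,0,0,0],[-0.12,0,0,0,0,0]]' | grep -E 'pos|^force'
python3 -m handwheel '[[-0.01,0,0,0,0,0],[-0.02,0,0,0,0,0],[-0.02,0,0,0,0,0]]' | grep -E 'pos|^force'
python3 -m handwheel '[[-0.01,0,0,0,0,0],[-0.02,0,0,0,0,0],[-0.02,0,0,0,0,0]]' | grep -E 'pos|^force'
```

```text
tool_pos: [0.4513, -0.1698, 0.0003]
force: [1.4, 1.3, -0.3]
tool_pos: [0.4513, -0.1698, 0.0003]
force: [4.1, 15.7, 6.7]
tool_pos: [0.4513, -0.1699, 0.0003]
force: [6.8, 32.2, 13.0]
```

```bash
python3 -m handwheel '[[0.02,0,0,0,0,0],[0.04,0,0,0,0,0],[0.1,0,0,0,0,0],[0.3,0,0,0,0,0],[0.6,0,0,0,0,0],[0.9,0,0,0,0,0],[1,0,0,0,0,0]]' | grep -E 'pos|^force'
python3 -m handwheel '[[0.2,0,-0.3,0,0,0],[0.4,0,-0.6,0,0,0],[0.6,0,-0.8,0,0,0],[0.6,0,-1,0,0,0],[0.6,0,-1,0,0,0]]' | grep -E 'pos|^force'
python3 - <<'E'
from h import *
c=cap('top');print(ice(c))
o=np.zeros((600,800,3),np.uint8);o[:,:400]=cv2.resize(c['image'][235:385,350:450],None,fx=4,fy=4)
c=cap('scene');a=cv2.resize(c['image'][160:260,230:330],None,fx=4,fy=4);o[:400,400:]=a
cv2.imwrite('pics/crop3.png',o[...,::-1])
E
```

```text
tool_pos: [0.4477, -0.0717, 0.0002]
force: [0.4, 0.5, 1.0]
tool_pos: [0.4481, -0.0139, 0.1024]
force: [-0.1, -0.0, -1.2]
(((0.4552263915538788, -0.23566687107086182), (0.1966971755027771, 0.1092991828918457), 0.47627055644989014), array([[ 0.35642692, -0.18183668],
       [ 0.35733548, -0.2911321 ],
       [ 0.5540259 , -0.28949708],
       [ 0.5531173 , -0.18020165]], dtype=float32), (373, 264, 48, 86))
```

View pics/crop3.png

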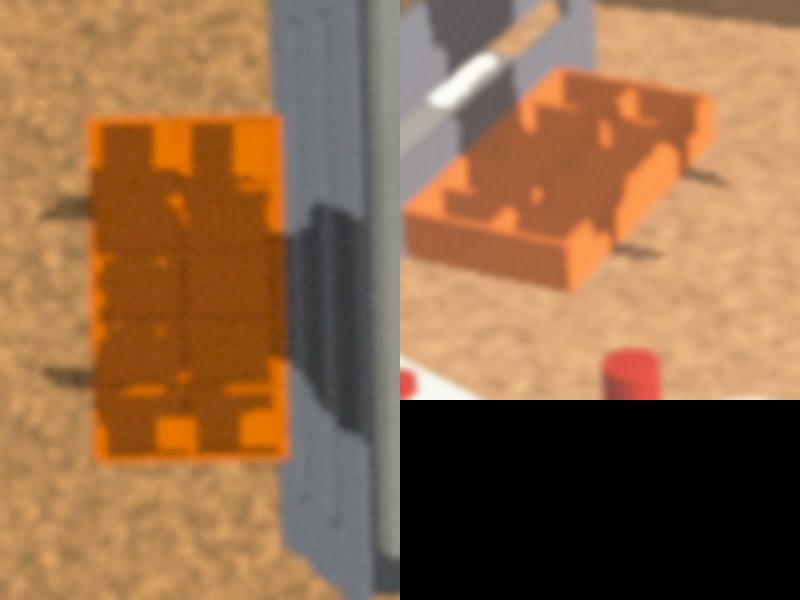

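```bash
cat >> h.py <<'E'
def tilt(yaw,a): return (Ro.from_euler('xyz',[180,0,yaw],degrees=True)*Ro.from_euler('y',a,degrees=True)).as_euler('xyz',degrees=True)
E
python3 -c "
from h import *
c=cap('top');print(ice(c)[0]);print(pad(c)[0])
go((.4835,.035,.1),tilt(92.9,30))"
```

```text
((0.4543684720993042, -0.2351745367050171), (0.19668254256248474, 0.10936969518661499), 1.6854901313781738)
[0.46827307 0.33386007 0.        ]
t 9.5 pos [ 0.4465 -0.0141  0.0997] [-1.7997e+02  1.0000e-02  9.1640e+01] row [ 0.48   0.383 -0.004] [ 0.0027  0.2619 -0.0108]
```

```bash
python3 -m handwheel '[[0,0.2,0,0,0.07,0],[0,0.38,0,0,0.14,0],[0.1,0.38,0,0,0.21,-0.01],[0.3,0.38,0,0.003,0.262,-0.011],[0.48,0.38,0,0.003,0.262,-0.011],[0.48,0.38,0,0.003,0.262,-0.011],[0.48,0.38,0,0.003,0.262,-0.011]]' -0.18 40
python3 -c "
from h import *
go((.4835,.035,.008),tilt(92.9,30))"
```

```text
time: 10.2
tool_pos: [0.483, 0.035, 0.0996]
tool_rot: [-179.9, -30.0, 92.9]
force: [-0.6, -0.2, -0.1]
finger_gap: 0.0505
finger_force: 0.0
t 10.2 pos [0.483  0.035  0.0996] [-179.93  -30.01   92.94] row [-0.459  0.006  0.793] [-0.0007 -0.0001  0.0003]
```

```bash
python3 -m handwheel '[[-0.2,0,0.35,0,0,0],[-0.4,0,0.7,0,0,0],[-0.459,0,0.793,0,0,0],[-0.459,0,0.793,0,0,0]]'
python3 -c "
from h import *
c=cap('top')
go((.4835,.035,.008),tilt(92.9,30))
cv2.imwrite('pics/crop4.png',cv2.resize(c['image'][230:370,100:340],None,fx=3,fy=3)[...,::-1])"
```

```text
time: 10.6
tool_pos: [0.4826, 0.0352, 0.0081]
tool_rot: [-179.8, -30.1, 92.9]
force: [1.1, -0.1, -0.1]
finger_gap: 0.0501
finger_force: 0.0
t 10.65 pos [0.4834 0.035  0.0092] [-179.96  -30.04   92.92] row [-0.006  0.001  0.01 ] [-0.0005 -0.0003  0.0002]
```

View pics/crop4.png

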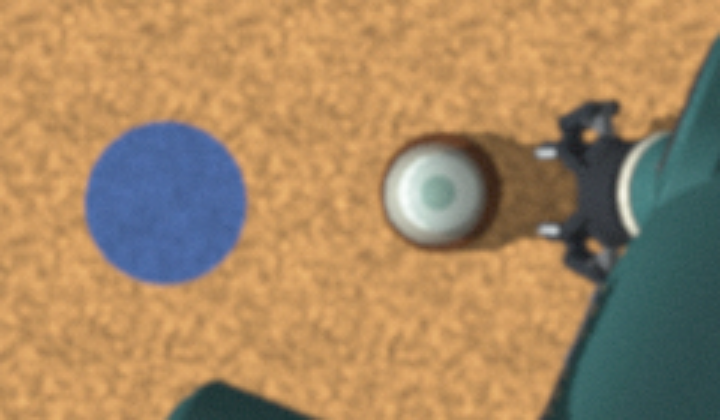

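```bash
python3 -m handwheel '[[0.0866,0,0.05,0,0,0],[0.13,0,0.075,0,0,0],[0.173,0,0.1,0,0,0],[0.2,0,0.116,0,0,0],[0.225,0,0.13,0,0,0],[0.26,0,0.15,0,0,0],[0.294,0,0.17,0,0,0],[0.329,0,0.19,0,0,0],[0.364,0,0.21,0,0,0],[0.398,0,0.23,0,0,0],[0.433,0,0.25,0,0,0],[0.468,0,0.27,0,0,0],[0.502,0,0.29,0,0,0],[0.537,0,0.31,0,0,0],[0.572,0,0.33,0,0,0],[0.606,0,0.35,0,0,0],[0.641,0,0.37,0,0,0],[0.675,0,0.39,0,0,0],[0.71,0,0.41,0,0,0],[0.745,0,0.43,0,0,0]]'
python3 -m handwheel '[[0.035,0,0.02,0,0,0],[0.069,0,0.04,0,0,0],[0.104,0,0.06,0,0,0],[0.139,0,0.08,0,0,0],[0.173,0,0.1,0,0,0],[0.208,0,0.12,0,0,0],[0.242,0,0.14,0,0,0],[0.277,0,0.16,0,0,0],[0.312,0,0.18,0,0,0],[0.346,0,0.2,0,0,0],[0.381,0,0.22,0,0,0],[0.416,0,0.24,0,0,0],[0.45,0,0.26,0,0,0],[0.485,0,0.28,0,0,0],[0.52,0,0.3,0,0,0],[0.554,0,0.32,0,0,0],[0.589,0,0.34,0,0,0],[0.624,0,0.36,0,0,0],[0.658,0,0.38,0,0,0],[0.693,0,0.4,0,0,0]]'
python3 -c "
from h import *
c=cap('top')
go((.4708,.287,.008),tilt(92.9,30))
cv2.imwrite('pics/crop5.png',cv2.resize(c['image'][230:370,100:340],None,fx=3,fy=3)[...,::-1])"
```

```text
time: 12.65
tool_pos: [0.4788, 0.1215, 0.0087]
tool_rot: [-180.0, -30.0, 92.9]
force: [-0.6, -1.9, -0.3]
finger_gap: 0.0499
finger_force: 1.0
time: 14.65
tool_pos: [0.4747, 0.2014, 0.0087]
tool_rot: [-180.0, -30.0, 92.9]
force: [-0.3, -1.5, -0.3]
finger_gap: 0.0501
finger_force: 0.9
t 14.7 pos [0.4746 0.2019 0.0088] [-179.99  -30.04   92.96] row [0.734 0.006 0.433] [-0.0004 -0.0003  0.0005]
```

View pics/crop5.png

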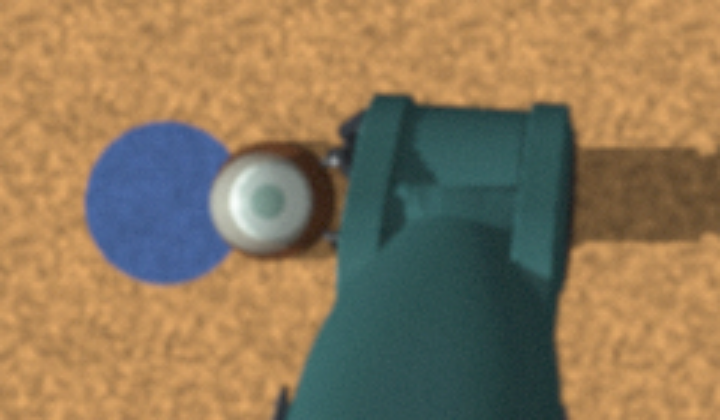

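```bash
python3 -m handwheel '[[0.035,0,0.02,0,0,0],[0.069,0,0.04,0,0,0],[0.104,0,0.06,0,0,0],[0.139,0,0.08,0,0,0],[0.173,0,0.1,0,0,0],[0.208,0,0.12,0,0,0],[0.242,0,0.14,0,0,0],[0.277,0,0.16,0,0,0],[0.312,0,0.18,0,0,0],[0.346,0,0.2,0,0,0],[0.381,0,0.22,0,0,0],[0.416,0,0.24,0,0,0],[0.45,0,0.26,0,0,0],[0.485,0,0.28,0,0,0],[0.52,0,0.3,0,0,0],[0.554,0,0.32,0,0,0],[0.589,0,0.34,0,0,0],[0.624,0,0.36,0,0,0],[0.658,0,0.38,0,0,0],[0.71,0,0.41,0,0,0]]'
python3 -c "
from h import *
c=cap('top')
go((.4708,.295,.008),tilt(92.9,30))
o=np.zeros((560,800,3),np.uint8);o[:,:400]=cv2.resize(c['image'][230:370,100:200],None,fx=4,fy=4)
c=cap('scene');o[:480,400:]=cv2.resize(c['image'][190:310,450:550],None,fx=4,fy=4)
cv2.imwrite('pics/crop6.png',o[...,::-1])"
```

```text
time: 16.7
tool_pos: [0.4705, 0.2832, 0.0087]
tool_rot: [-180.0, -30.0, 92.9]
force: [0.3, -2.2, -0.4]
finger_gap: 0.0502
finger_force: 0.9
t 16.75 pos [0.4705 0.284  0.0089] [180.   -30.05  92.97] row [0.091 0.009 0.063] [-0.0003 -0.0004  0.0005]
```

View pics/crop6.png

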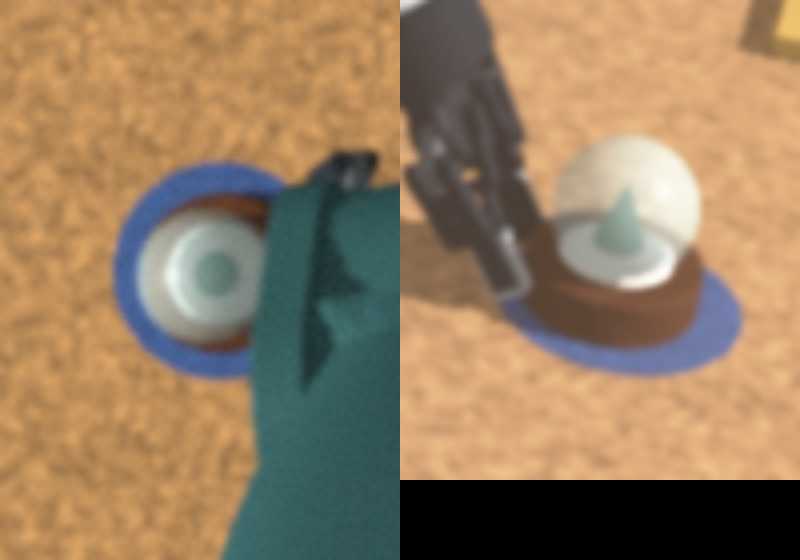

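```bash
python3 -m handwheel '[[0.026,0,0.015,0,0,0],[0.052,0,0.03,0,0,0],[0.078,0,0.045,0,0,0],[0.104,0,0.06,0,0,0],[0.104,0,0.06,0,0,0]]'
python3 -m handwheel '[[-0.1,0,-0.06,0,0,0],[-0.35,0,-0.2,0,0,0],[-0.7,0,-0.4,0,0,0],[-0.95,0,-0.55,0,0,0],[-0.95,0,-0.55,0,0,0]]'
python3 -c "
from h import *
c=cap('top');o=np.zeros((560,800,3),np.uint8);o[:,:400]=cv2.resize(c['image'][230:370,100:200],None,fx=4,fy=4)
cc=c;c=cap('scene');o[:480,400:]=cv2.resize(c['image'][190:310,450:550],None,fx=4,fy=4)
cv2.imwrite('pics/crop7.png',o[...,::-1])
print(ice(cc)[0])"
```

```text
time: 17.3
tool_pos: [0.4698, 0.2953, 0.0088]
tool_rot: [-180.0, -30.0, 93.0]
force: [0.8, -1.4, -0.5]
finger_gap: 0.0501
finger_force: 0.3
time: 17.8
tool_pos: [0.4764, 0.182, 0.0088]
tool_rot: [-180.0, -30.0, 92.7]
force: [0.3, 1.4, 0.3]
finger_gap: 0.0502
finger_force: 0.0
((0.4546469449996948, -0.2352771908044815), (0.19703437387943268, 0.1096167117357254), 1.611469030380249)
```

View pics/crop7.png

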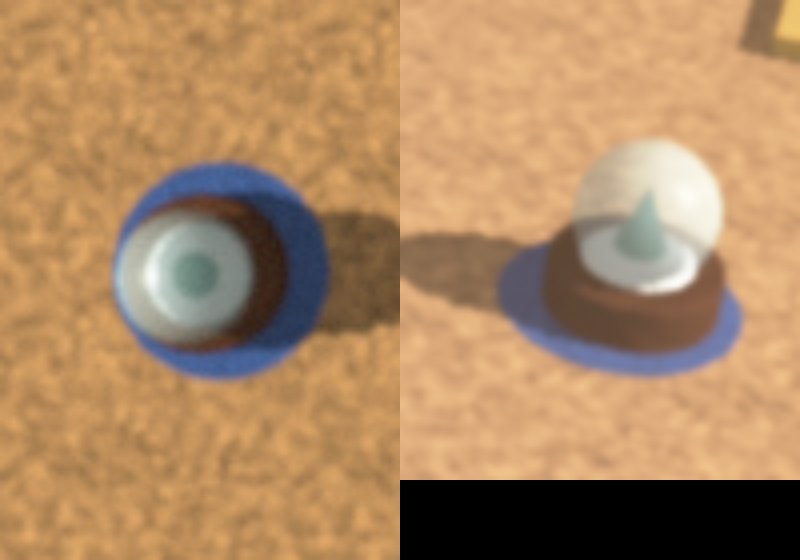

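```bash
python3 -c "
from h import *
from scipy.optimize import least_squares
c=capture('scene')
f=lambda q:ray(c,[(450+(x-400)/4,190+y/4) for x,y in q],0)[:,:2]
def fit(q,r):
    p=f(q);return least_squares(lambda v:np.hypot(*(p-v).T)-r,p.mean(0)+[-.03,0])
a=fit([(546,300),(565,325),(600,345),(645,352),(690,343),(718,315)],.047);b=fit([(498,292),(742,315),(520,335),(580,366),(650,376),(710,358)],.065)
print(a.x,a.fun,b.x,b.fun)
c=capture('top');print(pad(c)[0])
p=ray(c,[(172.2,298.3)],0)[0];print(p)"
python3 -m handwheel '[[-0.1,0,-0.3,0,0,0],[-0.2,0,-0.6,0,0,0],[-0.3,0,-0.9,0,0,0],[-0.3,0,-1,0,0,0],[-0.3,0,-1,0,0,0]]'
```

```text
[0.46295324 0.34186784] [-0.0014803  -0.00049185  0.00143706  0.00044256 -0.00144137 -0.00042571] [0.46791247 0.33607702] [-0.00176591  0.00073056  0.00076731  0.00071048  0.00061858 -0.00244303]
[0.4676535  0.33770171 0.        ]
[0.46615908 0.29215166 0.        ]
time: 18.5
tool_pos: [0.4801, 0.1096, 0.081]
tool_rot: [179.9, -30.0, 93.0]
force: [-0.3, 1.2, -0.4]
finger_gap: 0.0502
finger_force: 0.0
```

```bash
python3 -c "
from station import *
print(sign_off())"
```

```text
the job is handed in; nothing more can be done
None
```

The job is handed in, with no verdict returned: the ice cube tray went first and sits flush along the stacking tray's long side, and the snow globe's base stands wholly on the blue pad, about 8 mm off centre where 18 mm is allowed; nothing else was touched, and it took about 18.5 s.

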